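Click the scoring cassette into the slab scorer

ROBOT

A 6-joint arm with a two-finger parallel gripper is mounted at the origin on the work surface. World frame = base frame: x ahead of the robot, y to its left, z up, the work surface at z = 0. Lengths are in m, angles in degrees, forces in N, time in s.
With the tool pointing down it reaches from about 0.3 to 1 m from the base axis. Payload 5.1 kg.
Tool frame: the origin (TCP) lies at the centre of the arm's flange, where the gripper is bolted on; the fingertips stand 190 mm ahead of it and the grasp point (between the pads) lies 171 mm ahead of it; z points along the fingers, y is the line along which they close (so a half turn about z gives the same grasp; the last joint's range is limited). The gripper opens to 95 mm and grips with 3 to 60 N. Pads are 20 mm wide; open, the fingers measure 119 mm over their backs; the gripper's body (75 mm by 180 mm) begins 59 mm behind the grasp point.
Start: joints at [69.866, 7.093, 94.555, -0, 78.352, -4.733], TCP at [0.173, 0.627, 0.405] pointing down, gripper open.
Joint ranges: [-149.61, 149.61], [-58.7, 133.49], [1.44, 155.28], [-77.14, 257.14], [18.33, 153.61], [-166.67, 166.67]. Speed limits (degrees/s): [147.25, 147.25, 180, 180, 180, 180].

INTERFACE

Orientations are given as a 3x3 rotation matrix whose columns are the frame's x, y, z axes.
In Python, from rig import robot, snapshot, calibration gives the robot as it stands.
- The arm moves only by the tool step_arm, never from a script. Its argument "deltas" is one flat list of numbers, 5 for each row, row after row: the shift along the tool's x, y, z in m, then the turn about the tool's z in degrees, then the opening, from -1 (shut) to 1 (fully open), so that 0 is half open. A call has 1 to 10 rows; each row shifts and turns the commanded pose from where the row before left it, along the tool's axes as they then stand; what a row does not reach is not made up. A row lasts 1/8 s, in which the tool goes at most 62.5 mm and 10.7 degrees, less where a joint would pass 70% of its speed; a pose out of reach is approached as far as the arm can. A call with a gripper value outside its range is refused whole. The fingers move at their own pace and stop on an object; the grip force is fixed at half the most. Time passes only in rows, so rows that do not move let the fingers close. It gives the time, the measured TCP pose, the force, the opening and the grip force at its end, in the units of the state.
- robot.state(): the state, without advancing time (a new reading comes with each control period).
- snapshot(name): name is "side" or "top" or "wrist"; returns the picture (400x640x3 uint8, red, green, blue); there is no depth.
- calibration(name): a dict with "fx", "fy", "cx", "cy" (pixels), "world_to_cam" (4x4, takes a point from world to camera coordinates); the wrist camera has in their place "T_tool_cam" (4x4, takes a point from camera to tool coordinates, whose origin is the TCP and whose axes are the flange's). Camera axes: x right, y down, z forward; pixel columns grow to the right and rows downward; lengths in m; the calibration is good to about 2 mm. The wrist camera is an equidistant fisheye: a pixel r from the principal point sees the ray r / f radians off the axis. A picture is of the moment at which its call begins: read the wrist's pose just before it. calibration takes no time and is no camera call.
- robot.sign_off(): hands the job in; it is judged then, once.
The state is a dict: "t": time; "joints": joint angles; "joint_velocities": joint speeds; "tau": joint torques, N m; "tcp_pos": TCP position; "eef_rot": TCP orientation; "ft_force": force on the tool from outside, world axes, zero at the start; "ft_torque": the same for the moment, N m; "width": opening from 0.0 (shut) to 1.0 (fully open); "finger_force": force on a finger pad.
Only numpy, scipy, OpenCV 4.12 (cv2) and the standard library are available. Lean on these libraries where they do the work, as an engineer would, in place of code of your own. Each camera call takes 0.05 s, during which the arm holds its last target. There are 200 camera calls.

TASK

Lift the long flat-topped scoring cassette out of the wooden rack, set it down upright on the bare marble and let go, then take it again across its width and press it down into the floating head of the slab scorer until both spring catches click over its foot. Stop pushing as soon as it clicks - never press hard on the head - and leave it held level by the catches, released. Leave the other two blocks in the rack and do not disturb the other things on the table.

Things in the scene. Friction and masses are not known exactly. Their poses are not given: they have to be found in the camera images.
- cassette: Scoring cassette: aluminium, 60 (x) x 28 (y) x 50 (z) mm, 0.13-0.25 kg, flat plain top. Origin at centre of underside. Hold the full block at 28-50 mm height. Each x end has a notch 7 mm deep at 16-28 mm height; the foot below is 60 mm long at 14-16 mm, bevelled to 46 mm at the underside. Same after a half turn. Starts upright in any rack slot, its ends 8 mm out of the walls.
- studded: Aluminium block 60 x 28 x 50 mm with straight ends and two round studs (12 mm wide, 9 mm high) on its top; stays in the rack. Origin at the centre of its underside.
- short: Shorter aluminium block 40 x 28 x 50 mm with a plain top; stays in the rack. Origin at the centre of its underside.
- rack: Wooden rack fixed to the table, 44 (x) x 129 (y) x 62 mm high. Three slots 31 mm wide run along its x, open at both x ends; centres at y = -40, 0, +40 mm. Slot floor 12 mm above the table; the 9 mm walls are as high as the blocks' tops, so a block can only be taken by its two x ends. Origin at the centre of its underside.
- scorer: Green base of the slab scorer, 170 (x) x 120 (y) x 12 mm, with a low rail (up to 29 mm high) along each x edge, fixed to the table. Origin at the centre of its underside; the floating head rides above its centre. It and the rack stand on opposite sides (left or right) of the table; the marble midway between them, 0.45 m ahead of the robot base, is bare.
- head: Floating aluminium head of the scorer, axes as the base's. Origin at the centre of its floor, 40 mm above the table unpressed. It rides on springs: still up to 2.5 N, then sinks 1 mm per 1.5 N, at most 14 mm. The cassette goes in from above, x along the head's x (either way round), between two upright horns at the x ends; low side guides at y = +-16 mm, 18 mm high. Long sides free above them.
- mouth (a point): Point on the head's centre line level with the tops of the horns, 74 mm above its floor. The horns' inner faces are at x = +-32 mm, flaring out over the top 11 mm. No room for fingers at the ends.
- catch_line (a point): Point on the head's centre line 22.5 mm above its floor, level with the two sprung roller catches, which stick in 7.5 mm from the horns. The foot spreads them: the push rises to a peak of 10 to 16 N, then drops by several N at once as they click over the foot. A cassette not pushed past the peak springs back up.
- seat (a point): Point on the head's centre line, 3 mm above its floor, moving with the head: where the cassette's origin is when clicked in. A sprung ejector plate pushes the cassette up against the catches with 3 to 4 N. The hard floor is 3 mm lower.
- jar: Amber glass jar with a steel lid, 68 mm across, 95 mm high, bystander. Origin at the centre of its underside.
- weight: Brass weight, 38 mm across, 47 mm high, bystander. Origin at the centre of its underside.
- bar_piece: Tan piece of sesame bar, 75 x 50 x 14 mm, bystander. Origin at the centre of its underside.
- scraper: Spatula-shaped scraper lying flat, bystander. Its long axis is its x.
- carton: Cardboard carton 90 x 120 x 50 mm, bystander. Origin at the centre of its underside.
There are look-alikes about, which are no part of the job. What is shaped like the short but pink or purple is not meant.

How it is judged (in metres and radians):
On the way, in this order (a step that is already met when the one before it is completed fails the run):
1. the cassette is lifted out of the rack ((height (world z) of cassette above 0.065 m or horizontal distance between cassette and rack above 0.11 m)), for 0.1 s.
2. the cassette stands upright on the marble, let go (height (world z) of cassette below 0.005 m and angle between cassette's own z axis and vertical below 0.08 rad and contact force between cassette and the fingers below 0.1 N and linear speed of cassette below 0.02 m/s), for 0.2 s.
At the end, for the whole second after the job is handed in: Cassette clicked into the head: within 4 mm sideways and 2.5 mm in height of the seat point, its x along the head's x within 0.1 rad (either way), upright within 0.06 rad, still, not touched by the robot; the studded and short blocks still in the rack (within 60 mm of its origin) (horizontal distance between cassette and seat below 0.004 m and z of cassette in the frame of seat between -0.0025 and 0.0025 m and angle between the x axis of cassette and the x axis of head, either way round below 0.1 rad and angle between cassette's own z axis and vertical below 0.06 rad and linear speed of cassette below 0.02 m/s and contact force between cassette and the arm below 0.1 N and contact force between cassette and the fingers below 0.1 N and distance between each of studded, short and rack below 0.06 m).
It fails at once if the cassette is pressed on the head with more than 35 N (contact force between cassette and head above 35 N).
It fails at once if the robot itself presses on the head with more than 25 N (contact force between any of the fingers, the arm and head above 25 N).
It fails at once if one of the other things on the table is shoved more than 30 mm (distance of any of jar, weight, bar_piece, scraper, carton from where it was at the start of the episode above 0.03 m).
It fails at once if the studded or the short block is taken out of the rack or shoved more than 30 mm (distance of any of studded, short from where it was at the start of the episode above 0.03 m).
It also fails if it takes over 64 s, if anything falls off the work surface, if the arm or the gripper's body presses on something with over 40 N, if the wrist force passes 120 N, or if a joint passes its speed limit or range.

## Working session

There is one attempt and no reset: what is moved stays moved. The work goes in short steps, Python scripts to look and compute and a tool call to move; the robot and the scene stay as the last step left them, time stands still between calls to the robot, and variables do not carry over. Pictures are saved under pics/ and viewed, at most 10 in all, crops included, and the job is handed in when it is done.

Besides the shell and the picture viewer there is one more tool, called after "Request:" as name(argument=value, ...), one argument or row to a line, values as JSON. step_arm: Moves the arm, as the interface text tells. Its arguments: {"type":"object","properties":{"deltas":{"type":"array","items":{"type":"number"}}},"required":["deltas"]}

```bash
ls; mkdir -p pics
python3 - <<'E'
from rig import robot,snapshot,calibration
import cv2,numpy as np
s=robot.state();print(s['t'],s['tcp_pos'],np.round(s['eef_rot'],3).tolist(),s['width'])
for n in('top','side'):
    cv2.imwrite(f'pics/{n}0.png',snapshot(n)[:,:,::-1]);c=calibration(n);print(n,{k:np.round(v,4).tolist() for k,v in c.items()})
print({k:np.round(v,4).tolist() for k,v in calibration('wrist').items()})
E
```

```text
pics
0.0 [0.17256051 0.62641673 0.40347344] [[-0.964, 0.266, -0.001], [0.266, 0.964, -0.002], [0.0, -0.002, -1.0]] 0.9950666566679911
top {'fx': 372.4493, 'fy': 372.4493, 'cx': 315.839, 'cy': 197.8098, 'world_to_cam': [[-0.0083, -0.9998, -0.0199, 0.0026], [-0.9979, 0.0096, -0.064, 0.5362], [0.0642, 0.0193, -0.9978, 1.034], [0.0, 0.0, 0.0, 1.0]]}
side {'fx': 383.8702, 'fy': 383.8702, 'cx': 315.1174, 'cy': 192.8938, 'world_to_cam': [[-0.868, -0.4965, 0.0083, 0.4307], [-0.3651, 0.6267, -0.6885, 0.2747], [0.3367, -0.6006, -0.7252, 0.7893], [0.0, 0.0, 0.0, 1.0]]}
{'fx': 309.7069, 'fy': 309.7069, 'cx': 320.1122, 'cy': 204.4723, 'T_tool_cam': [[0.0008, -0.9634, -0.2679, 0.0755], [1.0, 0.0006, 0.0009, 0.0006], [-0.0007, -0.2679, 0.9634, 0.0201], [0.0, 0.0, 0.0, 1.0]]}
```

View pics/top0.png

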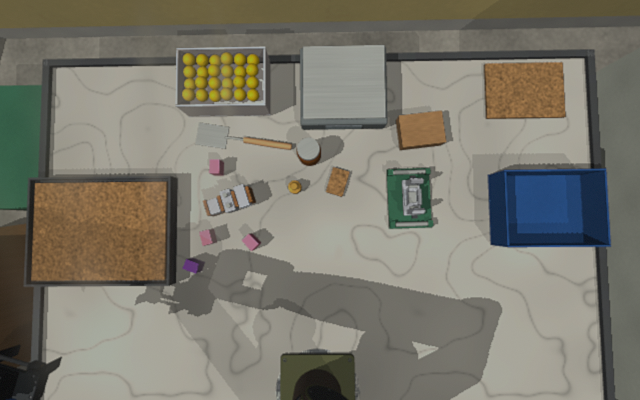

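View pics/side0.png

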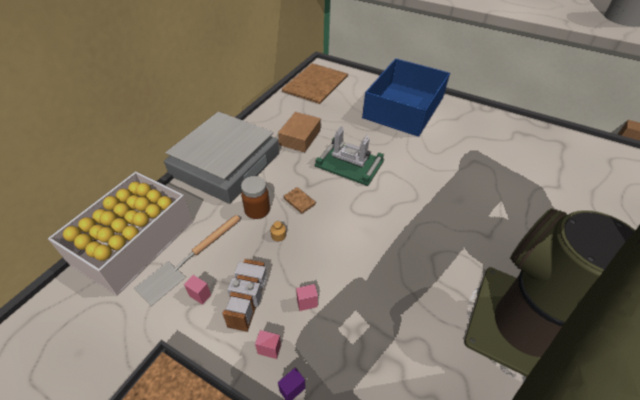

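Top view: rack centred near (229,199), with three metal blocks. Scorer is near (410,198), weight (294,187), bar (338,181), jar (308,151), and pink/purple decoys around the rack. I'll zoom in.

```bash
cat > h.py <<'E'
import numpy as np,cv2
from rig import robot,snapshot,calibration
def cast(name,uv,z,s=None):
    "pixels -> world points on plane at height z"
    c=calibration(name);uv=np.atleast_2d(np.asarray(uv,float))
    p=(uv-[c['cx'],c['cy']])/[c['fx'],c['fy']]
    if name=='wrist':
        th=np.linalg.norm(p,axis=1,keepdims=True)
        d=np.hstack([p/np.maximum(th,1e-9)*np.sin(th),np.cos(th)])
        T=np.eye(4);T[:3,:3]=s['eef_rot'];T[:3,3]=s['tcp_pos'];M=T@c['T_tool_cam']
    else:
        d=np.hstack([p,np.ones((len(p),1))]);M=np.linalg.inv(c['world_to_cam'])
    d=d@M[:3,:3].T;o=M[:3,3]
    return (o+d*((z-o[2])/d[:,2:]))[:,:2]
E
python3 - <<'E'
from h import *
i=cv2.imread('pics/top0.png');j=cv2.imread('pics/side0.png')
f=lambda a,x,y,w,h:cv2.resize(a[y:y+h,x:x+w],(400,300),interpolation=cv2.INTER_CUBIC)
cv2.imwrite('pics/z.png',np.vstack([np.hstack([f(i,195,175,68,51),f(i,375,160,72,54)]),np.hstack([f(j,205,250,80,90*3//4+15),f(j,305,120,84,63)])]))
print(cast('top',[[229,199],[230,199]],.06),cast('top',[411,197],.03))
E
```

```text
[[0.53252463 0.23312459]
 [0.53249854 0.23039243]] [[ 0.53513978 -0.26654237]]
```

View pics/z.png

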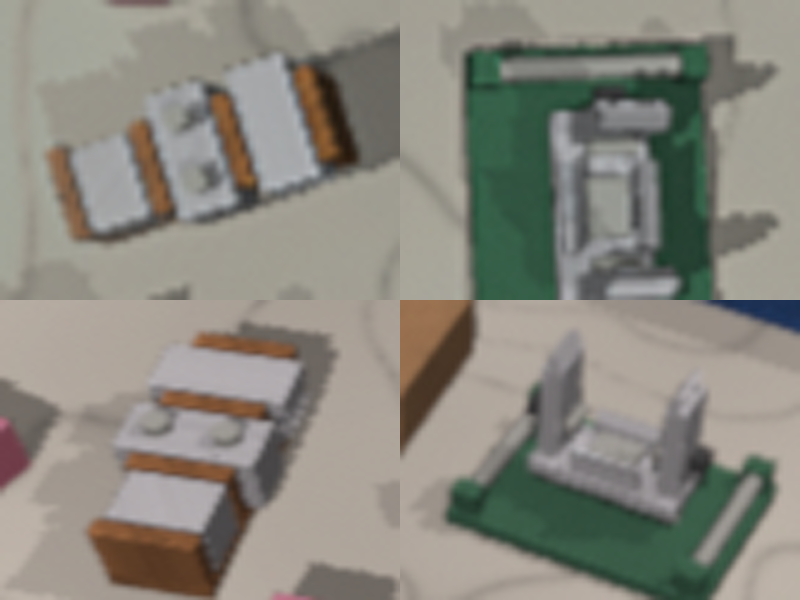

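Cassette is the block in the slot nearest the table centre (crop (275,125), px (242,196)): plain top, notched ends visible in the side view. The studded block is in the middle, the short one at the far left. Its axis is about 16° from world x. I'll move the wrist above it.

Request:
step_arm(
  deltas=[-0.0466, -0.0317, 0.0045, 0, 1, -0.0466, -0.0317, 0.0045, 0, 1, -0.0466, -0.0317, 0.0045, 0, 1, -0.0466, -0.0317, 0.0045, 0, 1, -0.0466, -0.0317, 0.0045, 0, 1, -0.0466, -0.0317, 0.0045, 0, 1, -0.0466, -0.0317, 0.0045, 0, 1, -0.0466, -0.0317, 0.0045, 0, 1, -0.0466, -0.0317, 0.0045, 0, 1, -0.0466, -0.0317, 0.0045, 0, 1],
)

```text
t: 1.35
tcp_pos: [0.5385, 0.1956, 0.3592]
eef_rot: [[-0.964, 0.266, -0.0], [0.266, 0.964, 0.0], [0.0, -0.0, -1.0]]
ft_force: [-0.8, 0.5, 1.3]
width: 0.998
finger_force: 0.0
```

Request:
step_arm(
  deltas=[0, 0, 0, 10, 1, 0, 0, 0, 10, 1, 0, 0, 0, 10, 1, 0, 0, 0, 10, 1, 0, 0, 0, 10, 1, 0, 0, 0, 8, 1, 0, 0, 0, 0, 1, 0, 0, 0, 0, 1],
)

```text
t: 2.35
tcp_pos: [0.5376, 0.1973, 0.3595]
eef_rot: [[-0.288, 0.958, -0.0], [0.958, 0.288, -0.0], [0.0, -0.001, -1.0]]
ft_force: [-0.0, -0.8, -0.4]
width: 0.999
finger_force: 0.0
```

Run:
```python
from h import *
s=robot.state();print(s['t'],s['tcp_pos'],np.round(s['eef_rot'],3).tolist(),s['joints'],s['ft_force'])
cv2.imwrite('pics/w1.png',snapshot('wrist')[:,:,::-1])
```

```text
2.35 [0.53763996 0.19725038 0.3594822 ] [[-0.288, 0.958, -0.0], [0.958, 0.288, -0.0], [0.0, -0.001, -1.0]] [ 1.47768663e+01 -7.44180497e-01  1.07167570e+02 -7.88917106e-04
  7.36063322e+01 -1.93629666e+00] [-0.02750761 -0.75408447 -0.42132228]
```

View pics/w1.png

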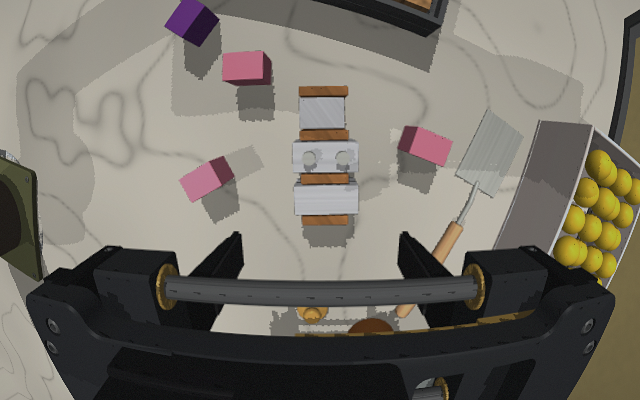

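Wrist view: the cassette top spans (295–358, 181–215) and is the lowest block in the picture. Wood walls are at rows 91, 134, 178 and 220. Next I'll measure it on the z = 62 mm plane.

```bash
cat >> h.py <<'E'
def rackmeas(img,s):
    hsv=cv2.cvtColor(img,cv2.COLOR_RGB2HSV)
    roi=np.zeros(img.shape[:2],np.uint8);roi[80:235,280:375]=1
    # bright plain top: low saturation, bluish white
    m=(((hsv[...,1]<40)&(img[...,2].astype(int)>=img[...,0])&(hsv[...,2]>120))*roi).astype(np.uint8)
    for c in cv2.findContours(m,cv2.RETR_EXTERNAL,cv2.CHAIN_APPROX_NONE)[0]:
        if cv2.contourArea(c)<400: continue
        w=cast('wrist',c[:,0],.062,s);r=cv2.minAreaRect((w*1000).astype(np.float32))
        b=cv2.boundingRect(c);print(b,np.round(r[0],1),np.round(r[1],1),round(r[2],1))
E
python3 - <<'E'
from h import *
s=robot.state();img=cv2.imread('pics/w1.png')[:,:,::-1].copy()
rackmeas(img,s)
hsv=cv2.cvtColor(img,cv2.COLOR_RGB2HSV)
m=((hsv[...,0]<18)&(hsv[...,1]>110)).astype(np.uint8);m[:, :280]=0;m[:,375:]=0;m[:80]=0;m[230:]=0
for c in cv2.findContours(m,cv2.RETR_EXTERNAL,cv2.CHAIN_APPROX_NONE)[0]:
    if cv2.contourArea(c)<100: continue
    r=cv2.minAreaRect((cast('wrist',c[:,0],.062,s)*1000).astype(np.float32));print('wood',cv2.boundingRect(c),np.round(r[0],1),np.round(r[1],1),round(r[2],1))
print(img[198,[300,326,350]],img[165,330])
E
```

```text
(294, 184, 64, 31) [541.8 202.5] [58.7 28.3] 17.8
(292, 141, 67, 32) [529.8 240.6] [59.2 27.5] 17.9
(299, 97, 46, 32) [515.1 277.7] [39.2 27.5] 18.4
wood (302, 215, 46, 10) [546.5 183.4] [42.6  9. ] 16.7
wood (301, 173, 48, 12) [534.9 221.3] [43.  10.2] 17.8
wood (300, 129, 48, 11) [522.4 259.5] [41.9  9.1] 16.8
wood (299, 86, 49, 11) [510.8 296.4] [42.3  9.2] 17.0
[[178 178 181]
 [178 179 180]
 [180 181 183]] [178 178 181]
```

Request:
step_arm(
  deltas=[0.0038, 0.0055, 0.01, -0.8, 1, 0, 0, 0.025, 0, 1, 0, 0, 0.025, 0, 1, 0, 0, 0.025, 0, 1, 0, 0, 0.015, 0, 1, 0, 0, 0.01, 0, 1, 0, 0, 0.01, 0, 1, 0, 0, 0.01, 0, 1, 0, 0, 0.006, 0, 1, 0, 0, 0, 0, 1],
)

```text
t: 3.65
tcp_pos: [0.5418, 0.2024, 0.2233]
eef_rot: [[-0.299, 0.954, -0.001], [0.954, 0.299, -0.0], [0.0, -0.001, -1.0]]
ft_force: [0.4, 0.3, 0.3]
width: 0.999
finger_force: 0.0
```

Request:
step_arm(
  deltas=[0, 0, 0, 0, 0.3, 0, 0, 0, 0, 0.3, 0, 0, 0, 0, 0, 0, 0, 0, 0, 0, 0, 0, 0, 0, -0.4, 0, 0, 0, 0, -0.4, 0, 0, 0, 0, -0.4],
)

```text
t: 4.53
tcp_pos: [0.5419, 0.2025, 0.2239]
eef_rot: [[-0.299, 0.954, -0.0], [0.954, 0.299, 0.0], [0.0, 0.0, -1.0]]
ft_force: [-0.3, 0.2, 1.5]
width: 0.631
finger_force: 30.0
```

Request:
step_arm(
  deltas=[0, 0, -0.005, 0, -0.4, 0, 0, -0.01, 0, -0.4, 0, 0, -0.015, 0, -0.4, 0, 0, -0.02, 0, -0.4, 0, 0, -0.02, 0, -0.4, 0, 0, -0.02, 0, -0.4, 0, 0, -0.01, 0, -0.4, 0, 0, 0, 0, -0.4, 0, 0, 0, 0, -0.4],
)

```text
t: 5.65
tcp_pos: [0.5416, 0.2024, 0.3228]
eef_rot: [[-0.299, 0.954, -0.002], [0.954, 0.299, -0.0], [0.0, -0.002, -1.0]]
ft_force: [0.1, 0.1, -1.6]
width: 0.63
finger_force: 30.0
```

Run:
```python
from h import *
s=robot.state()
a=snapshot('wrist')[:,:,::-1];b=snapshot('side')[:,:,::-1]
cv2.imwrite('pics/w2.png',np.hstack([cv2.resize(a[80:340,160:480],(400,325)),cv2.resize(b[140:340,180:380],(325,325))]))
```

```text
(no output)
```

View pics/w2.png

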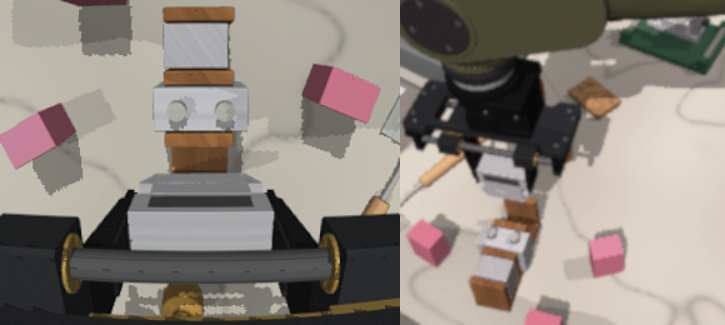

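Cassette is gripped by its ends, level, with the rack slot empty and the other blocks in place. I'll carry it to the bare marble.

Request:
step_arm(
  deltas=[-0.01, -0.0085, 0, 0, -0.4, -0.022, -0.019, 0, 0, -0.4, -0.022, -0.019, 0, 0, -0.4, -0.022, -0.019, 0, 0, -0.4, -0.022, -0.019, 0, 0, -0.4, -0.022, -0.019, 0, 0, -0.4, -0.022, -0.019, 0, 0, -0.4, -0.022, -0.019, 0, 0, -0.4, -0.011, -0.0095, 0, 0, -0.4, 0, 0, 0, 0, -0.4],
)

```text
t: 7.0
tcp_pos: [0.4498, -0.0103, 0.3236]
eef_rot: [[-0.297, 0.955, 0.0], [0.955, 0.297, 0.0], [0.0, 0.0, -1.0]]
ft_force: [0.5, -0.8, -1.5]
width: 0.631
finger_force: 30.0
```

Request:
step_arm(
  deltas=[0, 0, 0.02, 0, -0.4, 0, 0, 0.02, 0, -0.4, 0, 0, 0.02, 0, -0.4, 0, 0, 0.02, 0, -0.4, 0, 0, 0.015, 0, -0.4, 0, 0, 0.005, 0, -0.4, 0, 0, 0.005, 0, -0.4, 0, 0, 0.002, 0, -0.4, 0, 0, 0, 0, -0.4],
)

```text
t: 8.12
tcp_pos: [0.4503, -0.0097, 0.2171]
eef_rot: [[-0.299, 0.954, 0.001], [0.954, 0.299, -0.0], [-0.0, 0.001, -1.0]]
ft_force: [-0.0, -0.2, -0.8]
width: 0.631
finger_force: 30.0
```

Run:
```python
from h import *
s=robot.state();print(s['tcp_pos'],s['ft_force'])
```

```text
[ 0.45032212 -0.00970242  0.21709692] [-0.02482231 -0.17503229 -0.7634139 ]
```

Request:
step_arm(
  deltas=[0, 0, 0.002, 0, -0.4, 0, 0, 0.0015, 0, -0.4, 0, 0, 0, 0, -0.4],
)

```text
t: 8.5
tcp_pos: [0.4501, -0.0097, 0.2132]
eef_rot: [[-0.299, 0.954, -0.0], [0.954, 0.299, 0.0], [0.0, -0.0, -1.0]]
ft_force: [-0.3, -0.4, -1.3]
width: 0.633
finger_force: 30.0
```

Request:
step_arm(
  deltas=[0, 0, 0.001, 0, -0.4, 0, 0, 0, 0, -0.4, 0, 0, 0, 0, -0.4],
)

```text
t: 8.88
tcp_pos: [0.4502, -0.0097, 0.2123]
eef_rot: [[-0.299, 0.954, 0.0], [0.954, 0.299, 0.0], [-0.0, 0.0, -1.0]]
ft_force: [-0.3, -0.0, -1.3]
width: 0.63
finger_force: 30.0
```

Request:
step_arm(
  deltas=[0, 0, 0.001, 0, -0.4, 0, 0, 0, 0, -0.4, 0, 0, 0, 0, -0.4],
)

```text
t: 9.25
tcp_pos: [0.4503, -0.0097, 0.2119]
eef_rot: [[-0.299, 0.954, -0.0], [0.954, 0.299, -0.0], [-0.0, -0.0, -1.0]]
ft_force: [-3.4, 1.2, 5.3]
width: 0.629
finger_force: 30.0
```

Contact. Release, rise, and turn 90°.

Request:
step_arm(
  deltas=[0, 0, 0, 0, 0, 0, 0, 0, 0, 0.5, 0, 0, 0, 0, 1, 0, 0, 0, 0, 1, 0, 0, 0, 0, 1, 0, 0, 0, 0, 1, 0, 0, 0, 0, 1],
)

```text
t: 10.12
tcp_pos: [0.4502, -0.0097, 0.2113]
eef_rot: [[-0.299, 0.954, 0.0], [0.954, 0.299, -0.0], [-0.0, 0.0, -1.0]]
ft_force: [-0.7, -0.1, -0.1]
width: 1.002
finger_force: 0.0
```

Request:
step_arm(
  deltas=[0, 0, -0.01, 0, 1, 0, 0, -0.02, 0, 1, 0, 0, -0.03, 0, 1, 0, 0, -0.04, 0, 1, 0, 0, -0.04, 0, 1, 0, 0, 0, 0, 1, 0, 0, 0, 0, 1],
)

```text
t: 11.0
tcp_pos: [0.4499, -0.0096, 0.3511]
eef_rot: [[-0.299, 0.954, -0.0], [0.954, 0.299, -0.0], [0.0, -0.0, -1.0]]
ft_force: [0.3, 0.5, -1.4]
width: 0.997
finger_force: 0.0
```

Run:
```python
from h import *
s=robot.state();print(s['tcp_pos'],s['t'])
a=snapshot('wrist');b=snapshot('top')
cv2.imwrite('pics/w3.png',np.hstack([a,b[100:300,300:500].repeat(2,0).repeat(2,1)])[:,:,::-1][:, ::1])
cv2.imwrite('pics/w3v.png',cv2.resize(cv2.imread('pics/w3.png'),(800,308)))
np.save('w3.npy',a)
```

```text
[ 0.44988745 -0.00962627  0.35112844] 11.0
```

View pics/w3v.png

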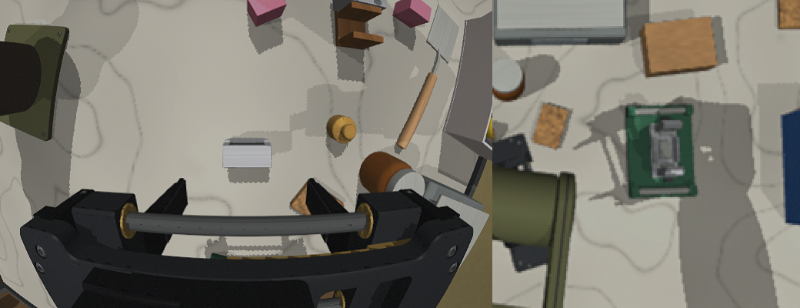

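The cassette stands free on the marble (wrist px about (320,202) full-scale). Measuring it, then regrasping across its width.

Run:
```python
from h import *
s=robot.state();img=np.load('w3.npy').copy()
hsv=cv2.cvtColor(img,cv2.COLOR_RGB2HSV)
m=((hsv[...,1]<25)&(img[...,2].astype(int)>=img[...,0])&(hsv[...,2]>150)).astype(np.uint8);m[:160]=0;m[230:]=0;m[:,:270]=0;m[:,370:]=0
for c in cv2.findContours(m,cv2.RETR_EXTERNAL,cv2.CHAIN_APPROX_NONE)[0]:
    if cv2.contourArea(c)>300:
        r=cv2.minAreaRect((cast('wrist',c[:,0],.05,s)*1000).astype(np.float32));print(cv2.boundingRect(c),r)
```

```text
(289, 189, 63, 28) ((449.3644714355469, -9.246883392333984), (58.40273666381836, 26.26412010192871), 17.47552490234375)
```

Request:
step_arm(
  deltas=[0, 0, 0, 10, 1, 0, 0, 0, 10, 1, 0, 0, 0, 10, 1, 0, 0, 0, 10, 1, 0, 0, 0, 10, 1, 0, 0, 0, 10, 1, 0, 0, 0, 10, 1, 0, 0, 0, 10, 1, 0, 0, 0, 10, 1, 0, 0, 0, 0, 1],
)

```text
t: 12.35
tcp_pos: [0.4498, -0.0096, 0.3498]
eef_rot: [[0.954, 0.301, -0.003], [0.301, -0.954, 0.0], [-0.003, -0.001, -1.0]]
ft_force: [-0.5, 0.5, -1.0]
width: 0.999
finger_force: 0.0
```

Request:
step_arm(
  deltas=[0, 0, 0.02, 0, 1, 0, 0, 0.03, 0, 1, 0, 0, 0.03, 0, 1, 0, 0, 0.02, 0, 1, 0, 0, 0.015, 0, 1, 0, 0, 0.01, 0, 1, 0, 0, 0.006, 0, 1, 0, 0, 0.005, 0, 1, 0, 0, 0, 0, 1],
)

```text
t: 13.48
tcp_pos: [0.4502, -0.0097, 0.2153]
eef_rot: [[0.954, 0.299, 0.0], [0.299, -0.954, -0.0], [0.0, 0.0, -1.0]]
ft_force: [-0.4, 0.1, 0.3]
width: 1.004
finger_force: 0.0
```

Request:
step_arm(
  deltas=[0, 0, 0, 0, 0.2, 0, 0, 0, 0, 0, 0, 0, 0, 0, -0.2, 0, 0, 0, 0, -0.3, 0, 0, 0, 0, -0.5, 0, 0, 0, 0, -0.8, 0, 0, 0, 0, -0.8, 0, 0, 0, 0, -0.8],
)

```text
t: 14.48
tcp_pos: [0.4502, -0.0097, 0.2153]
eef_rot: [[0.954, 0.299, 0.0], [0.299, -0.954, -0.0], [0.0, 0.0, -1.0]]
ft_force: [0.2, -0.9, -0.3]
width: 0.295
finger_force: 30.0
```

Request:
step_arm(
  deltas=[0, 0, -0.005, 0, -0.8, 0, 0, -0.015, 0, -0.8, 0, 0, -0.03, 0, -0.8, 0, 0, -0.035, 0, -0.8, 0, 0, -0.035, 0, -0.8, 0, 0, -0.025, 0, -0.8, 0, 0, -0.01, 0, -0.8, 0, 0, 0, 0, -0.8],
)

```text
t: 15.48
tcp_pos: [0.4501, -0.0096, 0.371]
eef_rot: [[0.954, 0.299, 0.001], [0.299, -0.954, -0.0], [0.001, 0.001, -1.0]]
ft_force: [0.3, 0.2, -1.1]
width: 0.293
finger_force: 30.0
```

Request:
step_arm(
  deltas=[-0.006, 0.014, 0, 0, -0.8, -0.012, 0.03, 0, 0, -0.8, -0.014, 0.037, 0, 0, -0.8, -0.014, 0.037, 0, 0, -0.8, -0.014, 0.037, 0, 0, -0.8, -0.014, 0.037, 0, 0, -0.8, -0.014, 0.037, 0, 0, -0.8, -0.011, 0.027, 0, 0, -0.8, -0.006, 0.014, 0, 0, -0.8, 0, 0, 0, 5, -0.8],
)

```text
t: 16.73
tcp_pos: [0.4301, -0.2998, 0.369]
eef_rot: [[0.978, 0.211, -0.002], [0.211, -0.978, 0.002], [-0.001, -0.002, -1.0]]
ft_force: [0.7, -0.2, -1.5]
width: 0.293
finger_force: 30.0
```

Request:
step_arm(
  deltas=[0, 0, 0, 5, -0.8, 0, 0, 0, 5, -0.8, 0, 0, 0, 0, -0.8, 0, 0, 0, 0, -0.8, 0, 0, 0, 0, -0.8],
)

```text
t: 17.35
tcp_pos: [0.4306, -0.2986, 0.3701]
eef_rot: [[0.999, 0.043, -0.0], [0.043, -0.999, 0.0], [-0.0, -0.0, -1.0]]
ft_force: [-0.1, 0.1, -1.3]
width: 0.292
finger_force: 30.0
```

Run:
```python
from h import *
s=robot.state();print(s['tcp_pos'],s['t'],s['ft_force'])
a=snapshot('wrist');np.save('w4.npy',a)
cv2.imwrite('pics/w4.png',cv2.resize(a[0:300,150:500],(700,600))[:,:,::-1])
```

```text
[ 0.43064837 -0.29863382  0.37010602] 17.35 [-0.10048287  0.05518451 -1.29134239]
```

View pics/w4.png

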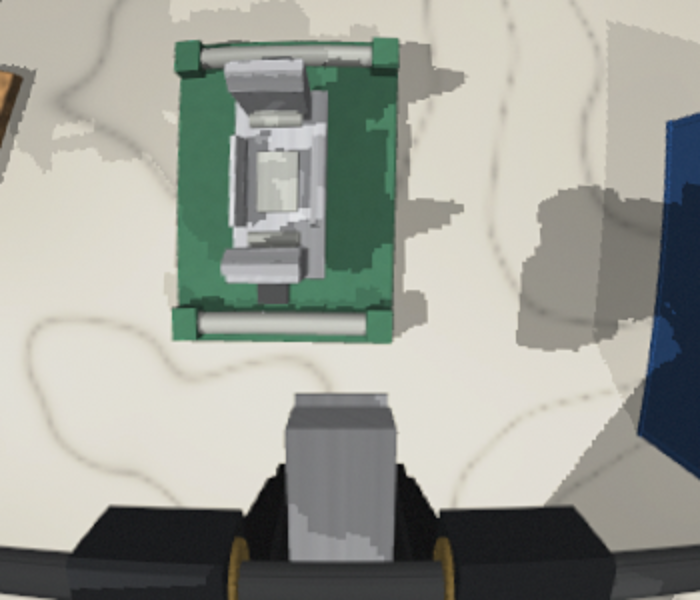

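Scorer is clear: green corners at crop (175,42), (398,38), (172,342), (392,342). Horns at crop (264,75) and (263,262), ejector plate (278,180). Measuring the head two ways.

```bash
cat >> h.py <<'E'
def scorer(img,s):
    hsv=cv2.cvtColor(img,cv2.COLOR_RGB2HSV)
    m=((abs(hsv[...,0].astype(int)-75)<20)&(hsv[...,1]>90)).astype(np.uint8)
    m=cv2.morphologyEx(m,cv2.MORPH_OPEN,np.ones((3,3),np.uint8));m[230:]=0
    c=max(cv2.findContours(m,cv2.RETR_EXTERNAL,cv2.CHAIN_APPROX_NONE)[0],key=cv2.contourArea)
    r=cv2.minAreaRect((cast('wrist',c[:,0],.029,s)*1000).astype(np.float32));print('base',cv2.boundingRect(c),r)
E
python3 - <<'E'
from h import *
s=robot.state();img=np.load('w4.npy');scorer(img,s)
P=lambda l,z:np.round(cast('wrist',np.array(l)/2+[150,0],z,s)*1000,1).tolist()
print('horn far L R',P([[224,62],[303,58],[232,91],[304,91]],.114))
print('near',P([[222,250],[305,248],[222,282],[302,282]],.114))
print('plate corners',P([[256,153],[298,150],[258,212],[299,210]],.043))
print('guides',P([[231,180],[325,180]],.058))
E
```

```text
base (283, 19, 66, 152) ((535.1107788085938, -288.3509521484375), (161.57334899902344, 65.11809539794922), 1.480677843093872)
horn far L R [[575.9, -247.3], [577.5, -277.5], [563.9, -251.1], [563.9, -278.6]]
near [[501.5, -249.8], [503.0, -281.5], [489.1, -250.0], [489.9, -280.9]]
plate corners [[549.0, -251.5], [550.9, -272.1], [519.4, -253.7], [520.8, -273.9]]
guides [[533.9, -242.3], [534.7, -286.4]]
```

Run:
```python
from h import *
a=np.load('w4.npy');cv2.imwrite('pics/w4z.png',cv2.resize(a[20:150,245:330],(520,600*130//130),interpolation=cv2.INTER_CUBIC)[:,:,::-1])
```

```text
(no output)
```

View pics/w4z.png

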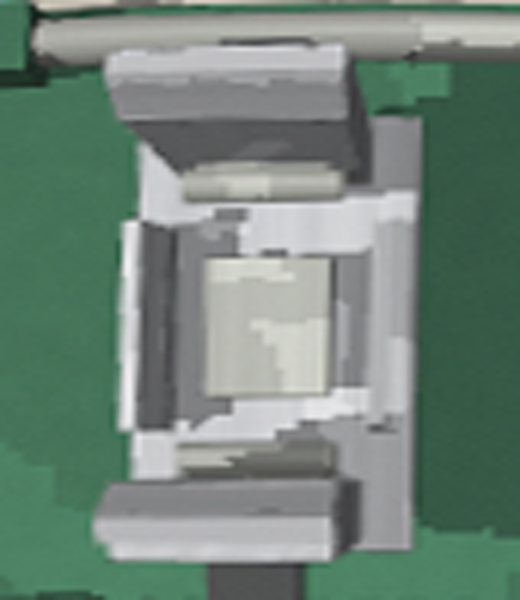

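Zoom: far horn top face is at rows 48–83, columns 105–350. Near horn top face is at rows 515–558, columns 95–335. Roller bars and the square plate sit between them.

Run:
```python
from h import *
s=robot.state();a=np.load('w4.npy')
P=lambda l,z:cast('wrist',np.array(l)/[6.118,4.615]+[244.5,19.5],z,s)*1000
q=P([[107,66],[350,62],[95,535],[335,535]],.114);f,n=(q[0]+q[1])/2,(q[2]+q[3])/2
print('horns',np.round(q,1).tolist(),(f+n)/2,np.degrees(np.arctan2(*(f-n)[::-1])))
i,j=P([[228,84],[215,515]],.114);print('inner edges',i,j,(i+j)/2)
e=P([[205,258],[330,258],[205,395],[330,395]],.046);print('plate',e.mean(0))
r=P([[183,185],[343,182],[178,460],[333,458]],.0625);print('rollers',np.round(r,1).tolist(),r.mean(0))
hsv=cv2.cvtColor(a,cv2.COLOR_RGB2HSV)
m=((abs(hsv[...,0].astype(int)-75)<20)&(hsv[...,1]>90)).astype(np.uint8);m=cv2.morphologyEx(m,cv2.MORPH_OPEN,np.ones((3,3),np.uint8));m[200:]=0;m[:,:220]=0;m[:,370:]=0
p=np.argwhere(m)[:,::-1]
for z in(.012,.029):print('base',z,cv2.minAreaRect((cast('wrist',p,z,s)*1000).astype(np.float32)))
```

```text
horns [[573.6, -247.4], [574.2, -277.8], [493.4, -249.2], [494.2, -279.4]] [ 533.84467112 -263.45547448] 1.1875423727801866
inner edges [ 570.13762852 -262.88452376] [ 497.04669945 -264.31747423] [ 533.59216399 -263.60099899]
plate [ 535.09999878 -262.45289986]
rollers [[562.6, -250.2], [563.4, -274.3], [506.1, -251.7], [507.1, -275.2]] [ 534.79907228 -262.81987859]
base 0.012 ((535.7568359375, -261.2873840332031), (170.6684112548828, 122.23172760009766), 1.4129408597946167)
base 0.029 ((534.2599487304688, -262.9759521484375), (162.08499145507812, 116.0843276977539), 1.4129575490951538)
```

Request:
step_arm(
  deltas=[0.01, -0.003, 0, 0, -0.8, 0.02, -0.006, 0, 0, -0.8, 0.025, -0.0075, 0, 0, -0.8, 0.025, -0.0075, 0, 0, -0.8, 0.015, -0.0045, 0, 0, -0.8, 0.0098, -0.0024, 0, 0, -0.8, 0, 0, 0, 1.1, -0.8, 0, 0, 0, 0, -0.8, 0, 0, 0, 0, -0.8],
)

```text
t: 18.52
tcp_pos: [0.5336, -0.2637, 0.3703]
eef_rot: [[1.0, 0.022, -0.0], [0.022, -1.0, -0.0], [-0.0, 0.0, -1.0]]
ft_force: [0.0, 0.4, -1.4]
width: 0.293
finger_force: 30.0
```

Run:
```python
from h import *
s=robot.state();print(s['tcp_pos'],s['t'],s['ft_force'])
a=snapshot('wrist');b=snapshot('side')
cv2.imwrite('pics/w5.png',np.hstack([cv2.resize(a[120:320,200:440],(480,400)),cv2.resize(b[80:200,300:396],(320,400))])[:,:,::-1])
```

```text
[ 0.53361376 -0.26370311  0.37030512] 18.525 [ 0.04834056  0.37692756 -1.3831667 ]
```

View pics/w5.png

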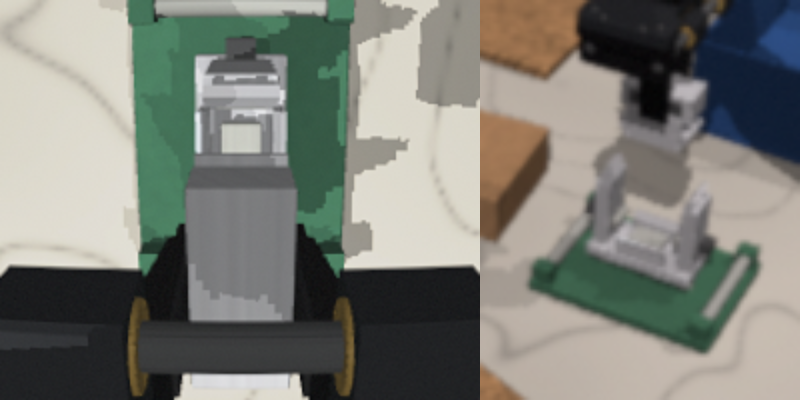

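The cassette, plate and far horn share the same image column (~241), so it is aligned. Descending into the mouth.

Request:
step_arm(
  deltas=[0, 0, 0.015, 0, -0.8, 0, 0, 0.015, 0, -0.8, 0, 0, 0.008, 0, -0.8, 0, 0, 0.005, 0, -0.8, 0, 0, 0.005, 0, -0.8, 0, 0, 0.005, 0, -0.8, 0, 0, 0, 0, -0.8],
)

```text
t: 19.5
tcp_pos: [0.534, -0.2634, 0.3169]
eef_rot: [[1.0, 0.023, -0.0], [0.023, -1.0, 0.0], [-0.0, -0.0, -1.0]]
ft_force: [-0.4, -0.4, -1.7]
width: 0.292
finger_force: 30.0
```

Request:
step_arm(
  deltas=[0, 0, 0.005, 0, -0.8, 0, 0, 0.005, 0, -0.8, 0, 0, 0.005, 0, -0.8, 0, 0, 0.005, 0, -0.8, 0, 0, 0.003, 0, -0.8, 0, 0, 0, 0, -0.8],
)

```text
t: 20.25
tcp_pos: [0.534, -0.2634, 0.2939]
eef_rot: [[1.0, 0.023, -0.001], [0.023, -1.0, 0.0], [-0.001, -0.0, -1.0]]
ft_force: [0.2, -0.2, -1.9]
width: 0.294
finger_force: 30.0
```

Request:
step_arm(
  deltas=[0, 0, 0.004, 0, -0.8, 0, 0, 0.004, 0, -0.8, 0, 0, 0.004, 0, -0.8, 0, 0, 0, 0, -0.8],
)

```text
t: 20.75
tcp_pos: [0.5339, -0.2633, 0.2816]
eef_rot: [[1.0, 0.023, -0.001], [0.023, -1.0, 0.001], [-0.001, -0.001, -1.0]]
ft_force: [-0.0, -0.3, -1.2]
width: 0.294
finger_force: 30.0
```

Request:
step_arm(
  deltas=[0, 0, 0.002, 0, -0.8, 0, 0, 0.002, 0, -0.8, 0, 0, 0, 0, -0.8],
)

```text
t: 21.12
tcp_pos: [0.534, -0.2634, 0.2781]
eef_rot: [[1.0, 0.023, -0.0], [0.023, -1.0, 0.0], [-0.0, -0.0, -1.0]]
ft_force: [-0.1, 0.3, -0.9]
width: 0.288
finger_force: 30.0
```

Request:
step_arm(
  deltas=[0, 0, 0.002, 0, -0.8, 0, 0, 0.001, 0, -0.8, 0, 0, 0, 0, -0.8],
)

```text
t: 21.5
tcp_pos: [0.5341, -0.2635, 0.2755]
eef_rot: [[1.0, 0.023, -0.0], [0.023, -1.0, 0.0], [-0.0, -0.0, -1.0]]
ft_force: [-0.7, -0.0, 0.4]
width: 0.288
finger_force: 30.0
```

Catch contact is starting, with the underside at about 60 mm. Continuing gently.

Request:
step_arm(
  deltas=[0, 0, 0.0015, 0, -0.8, 0, 0, 0.0015, 0, -0.8, 0, 0, 0, 0, -0.8],
)

```text
t: 21.88
tcp_pos: [0.5343, -0.2634, 0.2727]
eef_rot: [[1.0, 0.023, 0.001], [0.023, -1.0, -0.0], [0.001, 0.0, -1.0]]
ft_force: [-0.3, 1.3, 3.7]
width: 0.29
finger_force: 30.0
```

Request:
step_arm(
  deltas=[0, 0, 0.0015, 0, -0.8, 0, 0, 0.0015, 0, -0.8, 0, 0, 0, 0, -0.8],
)

```text
t: 22.25
tcp_pos: [0.5342, -0.2635, 0.2694]
eef_rot: [[1.0, 0.023, 0.0], [0.023, -1.0, -0.0], [0.0, 0.0, -1.0]]
ft_force: [-0.2, 1.6, 4.8]
width: 0.296
finger_force: 30.0
```

Request:
step_arm(
  deltas=[0, 0, 0.001, 0, -0.8, 0, 0, 0.001, 0, -0.8, 0, 0, 0, 0, -0.8],
)

```text
t: 22.62
tcp_pos: [0.5343, -0.2635, 0.2676]
eef_rot: [[1.0, 0.023, 0.001], [0.023, -1.0, -0.0], [0.001, 0.0, -1.0]]
ft_force: [-1.1, 1.5, 5.1]
width: 0.294
finger_force: 30.0
```

Request:
step_arm(
  deltas=[0, 0, 0.001, 0, -0.8, 0, 0, 0.001, 0, -0.8, 0, 0, 0, 0, -0.8],
)

```text
t: 23.0
tcp_pos: [0.5343, -0.2635, 0.2657]
eef_rot: [[1.0, 0.023, 0.001], [0.023, -1.0, -0.0], [0.001, 0.0, -1.0]]
ft_force: [-1.7, 2.1, 6.9]
width: 0.296
finger_force: 30.0
```

Request:
step_arm(
  deltas=[-0.0004, -0.0005, 0.001, 0, -0.8, 0, 0, 0.001, 0, -0.8, 0, 0, 0, 0, -0.8],
)

```text
t: 23.38
tcp_pos: [0.5341, -0.2633, 0.2642]
eef_rot: [[1.0, 0.023, 0.002], [0.023, -1.0, -0.001], [0.002, 0.001, -1.0]]
ft_force: [-0.5, 1.5, 6.7]
width: 0.294
finger_force: 30.0
```

Request:
step_arm(
  deltas=[0, 0, 0.001, 0, -0.8, 0, 0, 0.001, 0, -0.8, 0, 0, 0, 0, -0.8],
)

```text
t: 23.75
tcp_pos: [0.5341, -0.2632, 0.2624]
eef_rot: [[1.0, 0.023, 0.002], [0.023, -1.0, -0.001], [0.002, 0.001, -1.0]]
ft_force: [-1.4, 1.4, 8.6]
width: 0.29
finger_force: 30.0
```

Request:
step_arm(
  deltas=[0, 0, 0.001, 0, -0.8, 0, 0, 0, 0, -0.8],
)

```text
t: 24.0
tcp_pos: [0.5342, -0.2633, 0.2616]
eef_rot: [[1.0, 0.023, 0.002], [0.023, -1.0, -0.001], [0.002, 0.001, -1.0]]
ft_force: [-0.8, 2.2, 9.1]
width: 0.291
finger_force: 30.0
```

Request:
step_arm(
  deltas=[0, 0, 0.001, 0, -0.8, 0, 0, 0, 0, -0.8],
)

```text
t: 24.25
tcp_pos: [0.5343, -0.2633, 0.2608]
eef_rot: [[1.0, 0.023, 0.002], [0.023, -1.0, -0.001], [0.002, 0.001, -1.0]]
ft_force: [-1.1, 2.0, 9.0]
width: 0.29
finger_force: 30.0
```

Request:
step_arm(
  deltas=[0, 0, 0.001, 0, -0.8, 0, 0, 0.001, 0, -0.8, 0, 0, 0, 0, -0.8],
)

```text
t: 24.62
tcp_pos: [0.5343, -0.2633, 0.2593]
eef_rot: [[1.0, 0.023, 0.002], [0.023, -1.0, -0.001], [0.002, 0.001, -1.0]]
ft_force: [-2.3, 2.5, 11.3]
width: 0.297
finger_force: 30.0
```

Request:
step_arm(
  deltas=[0, 0, 0.001, 0, -0.8, 0, 0, 0.001, 0, -0.8, 0, 0, 0, 0, -0.8],
)

```text
t: 25.0
tcp_pos: [0.534, -0.2632, 0.2555]
eef_rot: [[1.0, 0.023, 0.002], [0.023, -1.0, -0.001], [0.002, 0.001, -1.0]]
ft_force: [2.7, 0.0, 1.5]
width: 0.294
finger_force: 30.0
```

Request:
step_arm(
  deltas=[0, 0, 0.001, 0, -0.8, 0, 0, 0, 0, -0.8],
)

```text
t: 25.25
tcp_pos: [0.5339, -0.2632, 0.2542]
eef_rot: [[1.0, 0.023, 0.001], [0.023, -1.0, -0.001], [0.001, 0.001, -1.0]]
ft_force: [3.1, -0.7, 3.0]
width: 0.29
finger_force: 30.0
```

Request:
step_arm(
  deltas=[0, 0, 0.001, 0, -0.8, 0, 0, 0, 0, -0.8],
)

```text
t: 25.5
tcp_pos: [0.5339, -0.2632, 0.2535]
eef_rot: [[1.0, 0.023, 0.001], [0.023, -1.0, -0.001], [0.001, 0.001, -1.0]]
ft_force: [3.4, -0.8, 3.6]
width: 0.291
finger_force: 30.0
```

Click: the push dropped from 11.3 N to 1.5 N. Back off to neutral, checking the force, then release.

Request:
step_arm(
  deltas=[0, 0, -0.001, 0, -0.8, 0, 0, -0.001, 0, -0.8, 0, 0, 0, 0, -0.8],
)

```text
t: 25.88
tcp_pos: [0.5335, -0.2629, 0.255]
eef_rot: [[1.0, 0.023, -0.001], [0.023, -1.0, 0.0], [-0.001, -0.0, -1.0]]
ft_force: [1.6, -2.2, 2.4]
width: 0.294
finger_force: 30.0
```

Request:
step_arm(
  deltas=[0, 0, -0.001, 0, -0.8, 0, 0, 0, 0, -0.8],
)

```text
t: 26.12
tcp_pos: [0.5335, -0.2629, 0.2561]
eef_rot: [[1.0, 0.023, -0.001], [0.023, -1.0, 0.0], [-0.001, -0.0, -1.0]]
ft_force: [0.5, -1.4, 1.8]
width: 0.292
finger_force: 30.0
```

Request:
step_arm(
  deltas=[0, 0, -0.001, 0, -0.8, 0, 0, 0, 0, -0.8],
)

```text
t: 26.38
tcp_pos: [0.5335, -0.2629, 0.2571]
eef_rot: [[1.0, 0.023, -0.001], [0.023, -1.0, 0.0], [-0.001, -0.0, -1.0]]
ft_force: [-0.1, -0.3, 1.9]
width: 0.292
finger_force: 30.0
```

Request:
step_arm(
  deltas=[0, 0, 0, 0, -0.2, 0, 0, 0, 0, 0, 0, 0, 0, 0, 0.2, 0, 0, 0, 0, 0.3, 0, 0, 0, 0, 0.3],
)

```text
t: 27.0
tcp_pos: [0.5337, -0.2629, 0.2572]
eef_rot: [[1.0, 0.023, -0.0], [0.023, -1.0, 0.0], [-0.0, -0.0, -1.0]]
ft_force: [0.4, -0.7, -0.3]
width: 0.646
finger_force: 0.0
```

Request:
step_arm(
  deltas=[0, 0, -0.01, 0, 0.3, 0, 0, -0.02, 0, 0.3, 0, 0, -0.03, 0, 0.3, 0, 0, -0.03, 0, 0.3, 0, 0, -0.03, 0, 0.3, -0.03, 0, 0, 0, 0.3, -0.04, 0, 0, 0, 0.3, -0.03, 0, 0, 0, 0.3, 0, 0, 0, 0, 0.3, 0, 0, 0, 0, 0.3],
)

```text
t: 28.25
tcp_pos: [0.4342, -0.2654, 0.3787]
eef_rot: [[1.0, 0.023, 0.002], [0.023, -1.0, -0.001], [0.002, 0.001, -1.0]]
ft_force: [-0.0, -0.3, -0.5]
width: 0.646
finger_force: 0.0
```

Run:
```python
from h import *
s=robot.state();print(s['tcp_pos'],s['t'])
a=snapshot('wrist');b=snapshot('side')
cv2.imwrite('pics/w6.png',np.hstack([cv2.resize(a[0:200,220:400],(360,400)),cv2.resize(b[100:200,295:395],(400,400),interpolation=cv2.INTER_CUBIC)])[:,:,::-1])
hsv=cv2.cvtColor(a,cv2.COLOR_RGB2HSV)
```

```text
[ 0.43420747 -0.26535848  0.37868045] 28.25
```

View pics/w6.png

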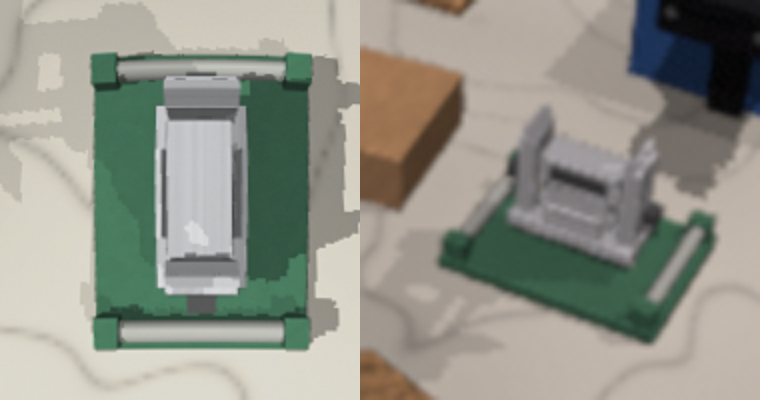

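Run:
```python
from h import *
s=robot.state();P=lambda l,z:np.round(cast('wrist',np.array(l)/2+[219.7,0],z,s)*1000,1)
for z in(.093,.11):
    q=P([[167,120],[231,120],[166,257],[234,257]],z);print(z,q.tolist(),q.mean(0))
# side-view prediction of the seated top corners
w=calibration('side');c,d=np.array([534.3,-263.1])/1e3,np.array([1,.024])
for z in(.093,.11):
    for e in(-.03,.03):
        for f in(-.014,.014):
            p=np.r_[c+e*d+f*np.array([-.024,1]),z,1];q=(w['world_to_cam']@p)[:3];print(z,((q[:2]/q[2]*w['fx']+[w['cx'],w['cy']]-[295,100])*4+[360,0]).round())
```

```text
0.093 [[562.5, -247.4], [563.1, -274.4], [503.2, -248.3], [503.9, -277.1]] [ 533.175 -261.8  ]
0.11 [[559.1, -248.4], [559.7, -273.6], [503.6, -249.3], [504.3, -276.2]] [ 531.675 -261.875]
0.093 [631. 157.]
0.093 [614. 180.]
0.093 [552. 131.]
0.093 [535. 153.]
0.11 [633. 138.]
0.11 [617. 160.]
0.11 [554. 112.]
0.11 [536. 134.]
```

```bash
python3 -c "
from rig import robot
print(robot.sign_off())"
```

```text
the job is handed in; nothing more can be done
None
```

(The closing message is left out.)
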